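Clip the order card and bring its jar to the front

ROBOT

A 6-joint arm with a two-finger parallel gripper is mounted at the origin on the work surface. World frame = base frame: x ahead of the robot, y to its left, z up, the work surface at z = 0. Lengths are in m, angles in rad, forces in N, time in s.
With the tool pointing down it reaches from about 0.275 to 0.775 m from the base axis. Payload 14.6 kg.
Tool frame: the origin (TCP) lies at the very end of the fingers, on their centre line; the grasp point (between the pads) lies 19 mm behind it; y points along the fingers, z is the direction in which the jaws open and shut, and the axes are right-handed (so a half turn about y gives the same grasp; the last joint's range is limited). The gripper opens to 85 mm and grips with 20 to 120 N. Pads are 22 mm wide; open, the fingers measure 114 mm over their backs; the gripper's body (76 mm by 85 mm) begins 54 mm behind the grasp point. The pads swing forward as they close: fully open they stand 13 mm farther back than shut.
Start: joints at [0.972, 0.263, -0.048, 1.259, 0, 1.415], TCP at [0.225, 0.474, 0.231] pointing down, gripper open.
Joint ranges: [-2.65, 2.65], [-0.89, 1.7], [-1.18, 1.37], [-2.13, 2.11], [-1.35, 1.29], [-3.14, 3.14]. Speed limits (rad/s): [1.89, 1.89, 2.57, 2.79, 3.14, 3.14].

INTERFACE

Orientations are given as a rotation vector (axis times angle).
In Python, from rig import ctrl gives the robot as it stands.
- The arm moves only by the tool move_arm, never from a script. Its argument "plan" is one flat list of numbers, 7 for each row, row after row: the opening, from -1 (shut) to 1 (fully open), so that 0 is half open, then the shift along the tool's x, y, z normalised to -1 to 1, where 1 is 0.08 m, then the turn, a rotation vector about the tool's x, y, z normalised to -1 to 1, where 1 is 120 degrees. A call has exactly 8 rows; each row is the pose to reach, as a shift and turn from the pose commanded when the call began, along the tool's axes at that moment; what a row does not reach only later rows make up. A row lasts 1/8 s, in which the tool goes at most 62.5 mm and 10.7 degrees, less where a joint would pass 70% of its speed; a pose out of reach is approached as far as the arm can. A call with a number of a shift or a turn outside -1 to 1 is refused whole. A call with a gripper value outside its range is refused whole. The fingers move at their own pace and stop on an object; the grip force is fixed at half the most. Time passes only in rows, so rows that repeat a pose let the fingers close, or fill a call up. It gives the time, the measured TCP pose, the force and the opening at its end, in the units of the state.
- ctrl.get_obs(): the state, without advancing time (a new reading comes with each control period).
- ctrl.snapshot(name): name is "scene" or "top" or "wrist"; returns the picture (384x512x3 uint8, red, green, blue); there is no depth.
- ctrl.camera_model(name): a dict with "fx", "fy", "cx", "cy" (pixels), "eye" and "rotation" of the camera in the world. Camera axes: x right, y down, z forward; pixel columns grow to the right and rows downward; lengths in m; the calibration is good to about 2 mm. A picture is of the moment at which its call begins: read the wrist's pose just before it. camera_model takes no time and is no camera call; for the wrist camera it gives the pose at the moment of the call.
- ctrl.finish_job(): hands the job in, once; it reports no verdict.
The state is a dict: "clock": time; "joint_positions": joint angles; "joint_vel": joint speeds; "tau": joint torques, N m; "tcp_pos": TCP position; "ee_rot": TCP orientation; "force": force on the tool from outside, world axes, zero at the start; "wrist_torque": the same for the moment, N m; "grip_width": finger opening in m.
Only numpy, scipy, OpenCV 4.12 (cv2) and the standard library are available. Lean on these libraries where they do the work, as an engineer would, in place of code of your own. Each camera call takes 0.05 s, during which the arm holds its last target.

TASK

First take the orange order card out of its rack and push it straight down into the sprung clip at the front of the fastener carousel, until its foot stands on the clip's ledge with the jaw closed on it, and let go of the card. Then turn the carousel until the jar with the orange lid stands at the front, squarely behind the card, and finish while still holding the turntable or one of its jars firmly in place with the gripper, without letting go. Leave the blue card, tape roll, carton and screwdriver alone.

Things in the scene. Friction and masses are not known exactly. Their poses are not given: they have to be found in the camera images.
- carousel_foot: Fixed dark steel foot of the carousel, a 200 mm disc 12 mm high with a tongue towards its front that carries the clip. Origin: on the turning axis, at the bench top. Its -x axis points to the carousel's front, z up.
- turntable: Grey disc, 200 mm across, top 26 mm above the bench; origin on its vertical axis. Four clear 42 mm jars are fixed to it 70 mm from the axis, 90 deg apart; lids orange (in its -x), grey, white, blue counter-clockwise from above, 46 mm across, 104 to 120 mm above the bench. Centre post 104 mm high. Turns either way without end, light friction (0.06 N m), stays where left.
- orange_jar (a point): Centre of the top face of the orange lid (the marked jar), 120 mm above the bench, 70 mm from the turning axis.
- front_place (a point): Point fixed to the foot, 70 mm in front of the turning axis and 120 mm above the bench: where the top centre of the orange lid is when its jar faces front, squarely behind the clip.
- clip_seat (a point): Middle of the clip's ledge, 25 mm above the bench: the seated card's origin, its faces square to x, width along y, either way round (axes as the foot's). Fixed jaw 3 mm from it on the carousel side; the moving jaw, outside, bears on the card 60 mm above the bench. Closed gap 2 mm; both flare to a mouth about 20 mm wide, 85 to 88 mm above the bench. 135 mm from the turning axis.
- clip_jaw (a joint): Opening of the clip's sprung outer jaw, rad: 0 closed and empty, about 0.1 with a card between the jaws. It is pushed open by the card coming down from above (about 3 to 8 N downwards; then it slides easily and stops hard on the ledge) and its spring presses on the card with some 3 N.
- card_rack: Fixed black rack, 110 mm in x by 80 mm in y, 35 mm high, with two slots along its y, 25 mm either side of its middle in x; slot floor 10 mm above the bench. Origin: centre of the underside.
- orange_card: Stiff orange plastic card, about 45 g, upright in a rack slot 25 mm deep, 1 mm play all round: plate 6 mm thick (x), 54 mm wide (y), 70 mm high, then a grip tab 10 mm thick (x), 40 mm wide (y), 70 to 105 mm above the foot. Origin: middle of the underside, z up. Take it from above across the tab's 40 mm; it lifts straight out.
- blue_card: Bystander: a blue card of the same shape in the rack's other slot, 50 mm from the orange one.
- tape_roll: Bystander: tan tape roll lying flat, 96 mm across, 48 mm high. Origin: centre of the underside.
- carton: Bystander: cardboard carton 120 x 90 x 70 mm. Origin: centre of the underside.
- screwdriver: Bystander: screwdriver lying on the bench, about 0.2 m long, 30 mm high.
Things that resemble listed ones, but are neither listed nor needed, are in the scene too. Of the things that look like the orange_card, the larger one is meant.

How it is judged:
By the outcome, as a careful person would: the job done as asked, in the order asked, and still so for the second after the job is handed in, while the arm keeps its last pose, push and grip.
It also fails if it takes over 72 s, if anything falls off the work surface, if the arm or the gripper's body presses on something with over 40 N, if the wrist force passes 120 N, or if a joint passes its speed limit or range.

## Working session

There is one attempt and no reset: what is moved stays moved. The work goes in short steps, Python scripts to look and compute and a tool call to move; the robot and the scene stay as the last step left them, time stands still between calls to the robot, and variables do not carry over. Pictures are saved under pics/ and viewed, and the job is handed in when it is done.

Besides the shell and the picture viewer there is one more tool, called after "Request:" by a JSON object that holds its "fn" and its "kwargs". move_arm: Moves the arm, as the interface text tells. Its arguments: {"type":"object","properties":{"plan":{"type":"array","items":{"type":"number"}}},"required":["plan"]}

```bash
ls; mkdir -p pics
python3 - <<'E'
from rig import ctrl
import cv2,json
for n in ["scene","top"]:
    im=ctrl.snapshot(n); cv2.imwrite(f"pics/{n}0.png",im[:,:,::-1])
    m=ctrl.camera_model(n); print(n,m)
o=ctrl.get_obs(); print(o)
E
```

```text
pics
scene {'fx': 356.483665614001, 'fy': 356.483665614001, 'cx': 256.5132447721385, 'cy': 194.65532761505034, 'eye': array([ 1.08133615, -0.06967692,  0.70915083]), 'rotation': array([-1.95698398, -1.65482882,  0.58120216])}
top {'fx': 429.64446568432135, 'fy': 429.64446568432135, 'cx': 251.57454294976088, 'cy': 192.86848252159322, 'eye': array([ 0.33696724, -0.00513074,  1.15006257]), 'rotation': array([-2.11393565,  2.09303187, -0.24718485])}
{'clock': 0.1, 'joint_positions': array([ 9.71695979e-01,  2.63479102e-01, -4.88885101e-02,  1.25940648e+00,
        1.25723612e-05,  1.41549967e+00]), 'joint_vel': array([ 0.0003275 , -0.00043916,  0.00181117,  0.0004631 , -0.00023141,
        0.00195316]), 'tau': array([ 2.90636708e-03, -6.38577890e+01,  3.85063863e+01,  9.93729453e-03,
       -3.71796716e-05,  4.07442417e-05]), 'tcp_pos': array([0.22527655, 0.47392594, 0.23086559]), 'ee_rot': array([-1.54353846,  0.34838154, -0.34779347]), 'force': array([-0.55458077,  0.84948703,  0.36233268]), 'wrist_torque': array([-0.00811752,  0.05739599,  0.03899457]), 'grip_width': 0.08540467531103879}
```

View pics/scene0.png

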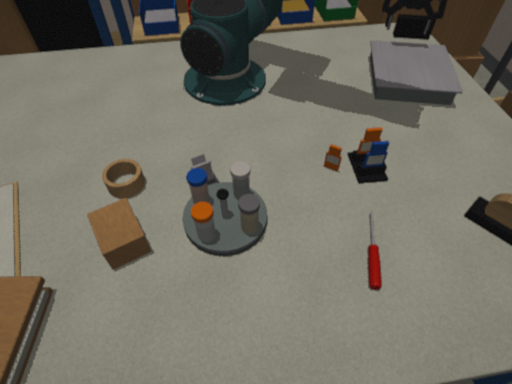

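View pics/top0.png

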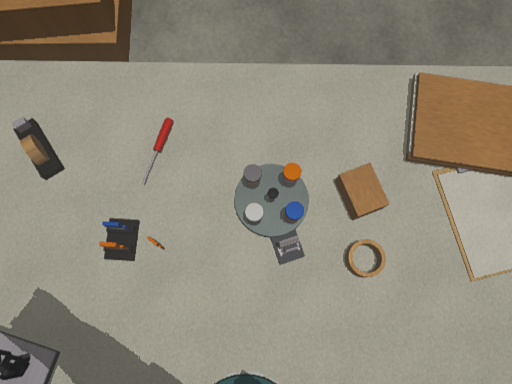

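```bash
cat > h.py <<'E'
import numpy as np,cv2
from scipy.spatial.transform import Rotation as R
from rig import ctrl
M={}
def cam(n):
    m=ctrl.camera_model(n); r=np.array(m['rotation'])
    Rm=R.from_rotvec(r).as_matrix() if r.shape==(3,) else r
    return m,Rm
def at(n,u,v,z,c=None):
    m,Rm=c or cam(n); d=Rm@np.array([(u-m['cx'])/m['fx'],(v-m['cy'])/m['fy'],1]); e=np.array(m['eye'])
    return e+d*(z-e[2])/d[2]
def proj(n,p,c=None):
    m,Rm=c or cam(n); q=Rm.T@(np.array(p)-m['eye']); return np.array([m['fx']*q[0]/q[2]+m['cx'],m['fy']*q[1]/q[2]+m['cy']])
def crop(im,x0,y0,x1,y1,s,name):
    cv2.imwrite(name,cv2.resize(im[y0:y1,x0:x1,::-1],None,fx=s,fy=s,interpolation=cv2.INTER_CUBIC))
E
python3 - <<'E'
from h import *
t=cv2.imread("pics/top0.png")[:,:,::-1]; s=cv2.imread("pics/scene0.png")[:,:,::-1]
a=cv2.resize(t[155:275,225:325],None,fx=4,fy=4,interpolation=2)
b=cv2.resize(t[200:275,90:175],None,fx=4.6,fy=4.6,interpolation=2)
c=cv2.resize(s[120:190,310:400],None,fx=4.4,fy=4.4,interpolation=2)
W=np.zeros((600,800,3),np.uint8)
W[:480,:400]=a; W[:b.shape[0]-50,400:400+b.shape[1]]=b[:-50,:400]; 
cv2.imwrite("pics/z0.png",W[:,:,::-1]); cv2.imwrite("pics/z1.png",c[:,:,::-1])
E
```

```text
(no output)
```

View pics/z0.png

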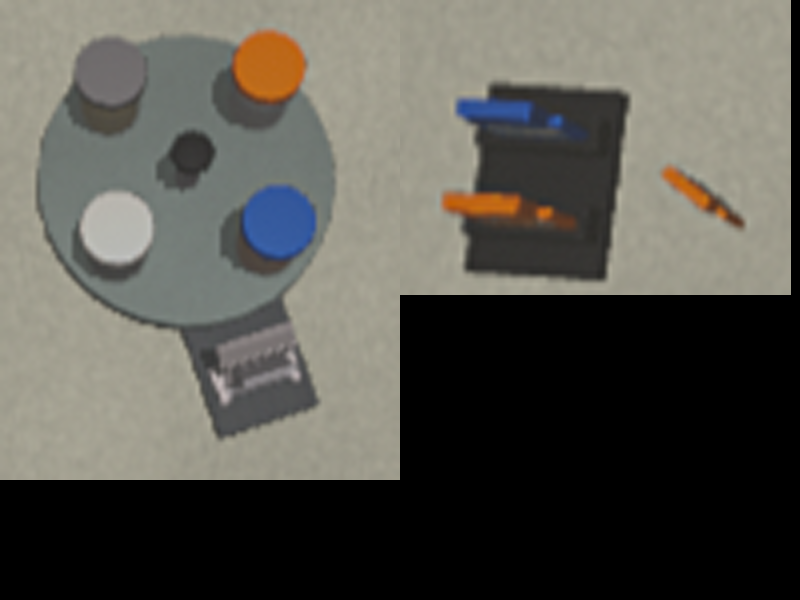

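View pics/z1.png

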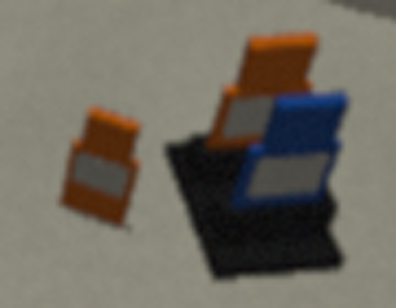

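Run:
```python
from h import *
c=cam("top")
A=lambda x,y,z: at("top",225+x/4-.4,155+y/4-.4,z,c)
B=lambda x,y,z: at("top",90+(x-400)/4.6-.4,200+y/4.6-.4,z,c)
L={k:A(*p,.12)[:2] for k,p in dict(g=(110,71),o=(269,66),b=(279,222),w=(117,228)).items()}
ctr=sum(L.values())/4; print(L,ctr)
for k in L: d=L[k]-ctr; print(k,np.hypot(*d)*1e3,np.degrees(np.arctan2(d[1],d[0])))
print("post",A(191,152,.104))
print("disc c",A(187,181,.026))
for p in [(218,438),(318,404),(182,328),(283,295)]: print("tongue",A(*p,.012))
for p in [(212,372),(291,330),(220,400),(298,378)]: print("jaw",A(*p,.087))
for n,p in dict(tl=(443,203),tr=(520,205),bl=(457,108),br=(533,110)).items(): print(n,B(*p,.115))
for p in [(490,85),(466,270)]: print("rackL",B(*p,.035))
for p in [(628,93),(606,278)]: print("rackR",B(*p,.0))
o=ctrl.get_obs(); print(R.from_rotvec(o['ee_rot']).as_matrix().round(3)); m,Rm=cam("wrist"); print(m,Rm.round(2))
```

```text
{'g': array([ 0.62823453, -0.01126574]), 'o': array([ 0.63257347, -0.11029657]), 'b': array([ 0.53376883, -0.11520754]), 'w': array([ 0.52901532, -0.01640629])} [ 0.58089804 -0.06329404]
g 70.33979648142659 47.703380336416906
o 69.8540518385328 -42.28878247857999
b 70.11543532090455 -132.23445556408615
w 69.9305155501116 137.89506770088656
post [ 0.58076419 -0.06246116  0.104     ]
disc c [ 0.57899024 -0.06402242  0.026     ]
tongue [ 0.41007736 -0.08484305  0.012     ]
tongue [ 0.43282864 -0.15080216  0.012     ]
tongue [ 0.48209289 -0.06130439  0.012     ]
tongue [ 0.50486144 -0.12875716  0.012     ]
jaw [ 0.44548554 -0.07610202  0.087     ]
jaw [ 0.47196268 -0.12527441  0.087     ]
jaw [ 0.42836805 -0.080944    0.087     ]
jaw [ 0.44231768 -0.12915081  0.087     ]
tl [0.4476672  0.35481515 0.115     ]
tr [0.44702232 0.31463662 0.115     ]
bl [0.49778014 0.35191036 0.115     ]
br [0.49712553 0.31181665 0.115     ]
rackL [0.52363277 0.36190304 0.035     ]
rackL [0.41902585 0.36650456 0.035     ]
rackR [0.52557167 0.29212665 0.        ]
rackR [0.41781807 0.29742837 0.        ]
[[ 0.903 -0.001  0.429]
 [-0.429 -0.001  0.903]
 [-0.    -1.    -0.001]]
{'fx': 280.37963033690295, 'fy': 280.37963033690295, 'cx': 252.41922473511522, 'cy': 194.7816703039569, 'eye': array([0.15198359, 0.51020998, 0.37452604]), 'rotation': array([2.41332544, 1.52380958, 0.2501725 ])} [[ 0.43  0.86  0.29]
 [ 0.9  -0.41 -0.14]
 [-0.    0.32 -0.95]]
```

```bash
cat >> h.py <<'E'
def go(x,y,z,yaw_deg,obs=None):
    """normalised shift/turn to a tool-down pose with tool z heading yaw_deg"""
    o=obs or ctrl.get_obs(); Rm=R.from_rotvec(o['ee_rot']).as_matrix()
    w=np.radians(yaw_deg); tz=np.array([np.cos(w),np.sin(w),0]); ty=np.array([0,0,-1.]); T=np.c_[np.cross(ty,tz),ty,tz]
    d=Rm.T@(np.array([x,y,z])-o['tcp_pos'])/.08; t=R.from_matrix(Rm.T@T).as_rotvec()/np.radians(120)
    print('shift',d.round(3),'turn',t.round(3),'t',o['clock'])
E
python3 - <<'E'
from h import *
go(.447,.335,.2,87.2)
E
```

```text
shift [ 3.249  0.386 -0.378] turn [ 0.    -0.189 -0.   ] t 0.1
```

Request:
{"fn": "move_arm", "kwargs": {"plan": [1,0.15,0,0,0,-0.03,0,1,0.3,0,0,0,-0.06,0,1,0.45,0,-0.1,0,-0.09,0,1,0.6,0,-0.1,0,-0.12,0,1,0.75,0,-0.2,0,-0.15,0,1,0.9,0,-0.3,0,-0.17,0,1,1,0,-0.37,0,-0.188,0,1,1,0,-0.37,0,-0.188,0]}}

```text
clock: 1.1
tcp_pos: [0.2851, 0.4127, 0.2311]
ee_rot: [-1.571, 0.04, -0.04]
force: [-0.4, 0.6, -0.6]
grip_width: 0.0855
```

Run:
```python
from h import *
go(.447,.335,.2,87.2)
```

```text
shift [ 2.071  0.389 -0.866] turn [ 0.    -0.001 -0.   ] t 1.1
```

Request:
{"fn": "move_arm", "kwargs": {"plan": [1,0.12,0.0,-0.1,0,0,0,1,0.28,0.05,-0.2,0,0,0,1,0.46,0.1,-0.4,0,0,0,1,0.64,0.15,-0.5,0,0,0,1,0.82,0.2,-0.7,0,0,0,1,0.95,0.25,-0.8,0,0,0,1,1,0.3,-0.87,0,0,0,1,1,0.3,-0.87,0,0,0]}}

```text
clock: 2.1
tcp_pos: [0.3614, 0.3393, 0.207]
ee_rot: [-1.571, 0.04, -0.039]
force: [-0.4, 0.2, 0.2]
grip_width: 0.0851
```

Run:
```python
from h import *
go(.447,.335,.2,87.2)
c=cam("wrist"); im=ctrl.snapshot("wrist"); cv2.imwrite("pics/w1.png",im[:,:,::-1]); print(c)
np.save("w1.npy",np.r_[c[0]['eye'],c[1].ravel()])
```

```text
shift [1.071 0.086 0.   ] turn [ 0.    -0.001 -0.   ] t 2.1
({'fx': 280.37963033690295, 'fy': 280.37963033690295, 'cx': 252.41922473511522, 'cy': 194.7816703039569, 'eye': array([0.28017004, 0.3441741 , 0.35064022]), 'rotation': array([2.09293909, 1.98820947, 0.32734951])}, array([[ 5.13142515e-02,  9.45919185e-01,  3.20318191e-01],
       [ 9.98682545e-01, -4.85554742e-02, -1.65994091e-02],
       [-1.48497869e-04,  3.20747973e-01, -9.47164567e-01]]))
```

View pics/w1.png

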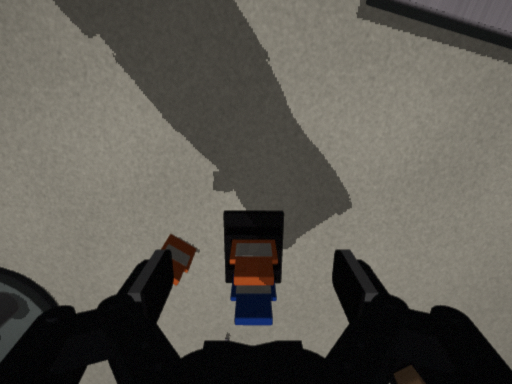

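Run:
```python
from h import *
im=cv2.imread("pics/w1.png")[:,:,::-1]; crop(im,210,200,300,335,4.4,"pics/w1c.png")
```

```text
(no output)
```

View pics/w1c.png

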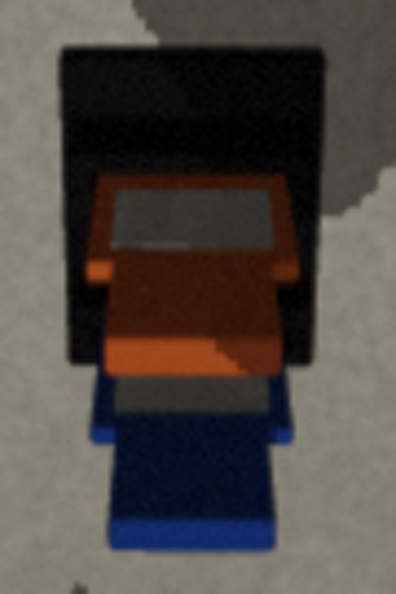

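Run:
```python
from h import *
c=cam("wrist")
P=[at("wrist",210+x/4.4-.4,200+y/4.4-.4,.115,c)[:2] for x,y in [(106,338),(280,338),(104,375),(282,375)]]
print(np.round(P,4),np.mean(P,0)); 
P=[at("wrist",210+x/4.4-.4,200+y/4.4-.4,.115,c)[:2] for x,y in [(109,518),(274,518),(109,549),(274,549)]]
print(np.round(P,4),np.mean(P,0)); 
P=[at("wrist",210+x/4.4-.4,200+y/4.4-.4,.035,c)[:2] for x,y in [(62,46),(325,46),(312,362),(70,362)]]
print(np.round(P,4))
```

```text
[[0.4437 0.3176]
 [0.4457 0.3565]
 [0.4535 0.3164]
 [0.4555 0.3567]] [0.44960407 0.3368054 ]
[[0.4936 0.3147]
 [0.4956 0.3537]
 [0.5028 0.314 ]
 [0.5048 0.3535]] [0.49918114 0.33397988]
[[0.4046 0.3032]
 [0.4083 0.3756]
 [0.5109 0.37  ]
 [0.5072 0.297 ]]
```

Request:
{"fn": "move_arm", "kwargs": {"plan": [1,0.12,0.0,0,0,0,0,1,0.28,0.05,0,0,0,0,1,0.46,0.1,0,0,0,0,1,0.64,0.15,0,0,0,0,1,0.82,0.2,0,0,0,0,1,0.95,0.25,0,0,0,0,1,1,0.4,0,0,0,0,1,1,0.6,0,0,0,0]}}

```text
clock: 3.15
tcp_pos: [0.4415, 0.3355, 0.1584]
ee_rot: [-1.57, 0.039, -0.04]
force: [0.0, 0.3, 0.3]
grip_width: 0.0857
```

Run:
```python
from h import *
go(.4484,.3358,.087,87.2)
```

```text
shift [0.086 0.893 0.008] turn [-0.    -0.001  0.   ] t 3.15
```

Request:
{"fn": "move_arm", "kwargs": {"plan": [1,0.09,0.15,0,0,0,0,1,0.09,0.3,0,0,0,0,1,0.09,0.45,0,0,0,0,1,0.09,0.6,0,0,0,0,1,0.09,0.75,0,0,0,0,1,0.09,0.89,0,0,0,0,1,0.09,0.89,0,0,0,0,-0.3,0.09,0.89,0,0,0,0]}}

```text
clock: 4.15
tcp_pos: [0.4486, 0.3353, 0.0884]
ee_rot: [-1.57, 0.039, -0.04]
force: [0.3, 0.0, 0.7]
grip_width: 0.0699
```

Request:
{"fn": "move_arm", "kwargs": {"plan": [-1,0,0,0,0,0,0,-1,0,0,0,0,0,0,-1,0,0,0,0,0,0,-1,0,0,0,0,0,0,-1,0,0,0,0,0,0,-1,0,0,0,0,0,0,-1,0,0,0,0,0,0,-1,0,0,0,0,0,0]}}

```text
clock: 5.15
tcp_pos: [0.4488, 0.3354, 0.0886]
ee_rot: [-1.57, 0.039, -0.04]
force: [-1.8, -0.9, 6.7]
grip_width: 0.0385
```

Run:
```python
from h import *
print(ctrl.get_obs())
c=cam("wrist"); im=ctrl.snapshot("wrist"); crop(im,120,180,390,384,2.9,"pics/w2.png")
```

```text
{'clock': 5.15, 'joint_positions': array([ 4.96305510e-01,  4.02315286e-01, -2.41101237e-01,  9.26318289e-01,
       -5.66436643e-05,  5.46349964e-01]), 'joint_vel': array([ 6.55619304e-05, -1.61075522e-03,  3.89192388e-04, -1.21600883e-03,
       -1.49039966e-03, -3.27297728e-04]), 'tau': array([-6.74421270e-02, -6.91119576e+01,  3.26572466e+01, -3.18757994e-01,
        8.68097087e-02, -5.79288695e-03]), 'tcp_pos': array([0.44879265, 0.33535074, 0.08863907]), 'ee_rot': array([-1.56995924,  0.0385564 , -0.04004666]), 'force': array([-1.77626807, -0.92897948,  6.68523934]), 'wrist_torque': array([-0.25723068,  0.14127511, -0.04214373]), 'grip_width': 0.038493577015788066}
```

View pics/w2.png

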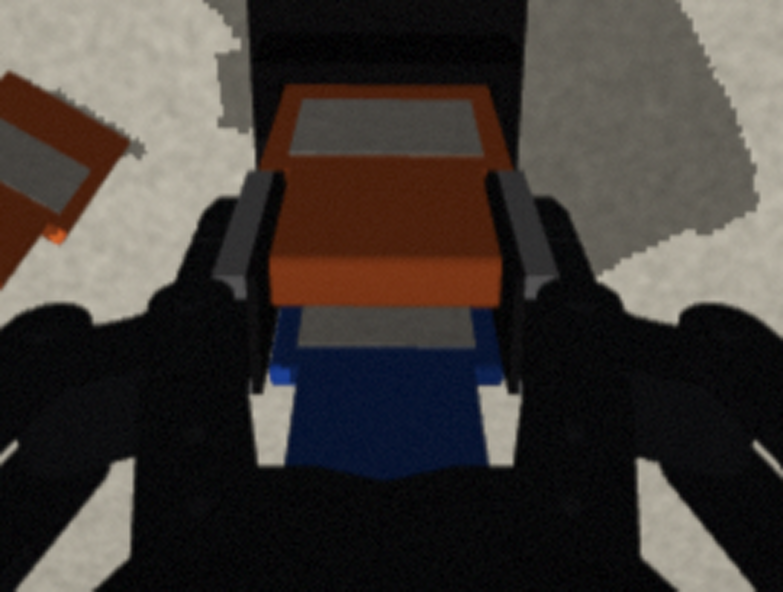

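Request:
{"fn": "move_arm", "kwargs": {"plan": [-1,0,-0.05,0,0,0,0,-1,0,-0.15,0,0,0,0,-1,0,-0.3,0,0,0,0,-1,0,-0.45,0,0,0,0,-1,0,-0.6,0,0,0,0,-1,0,-0.75,0,0,0,0,-1,0,-0.9,0,0,0,0,-1,0,-1,0,0,0,0]}}

```text
clock: 6.2
tcp_pos: [0.4486, 0.3352, 0.169]
ee_rot: [-1.57, 0.039, -0.04]
force: [0.4, -0.8, -1.1]
grip_width: 0.0387
```

Run:
```python
from h import *
go(.4530,-.1064,.210,108.6)
im=ctrl.snapshot("wrist"); crop(im,120,180,390,384,2.9,"pics/w3.png")
```

```text
shift [ 0.331 -0.514 -5.511] turn [-0.    -0.179  0.   ] t 6.2
```

View pics/w3.png

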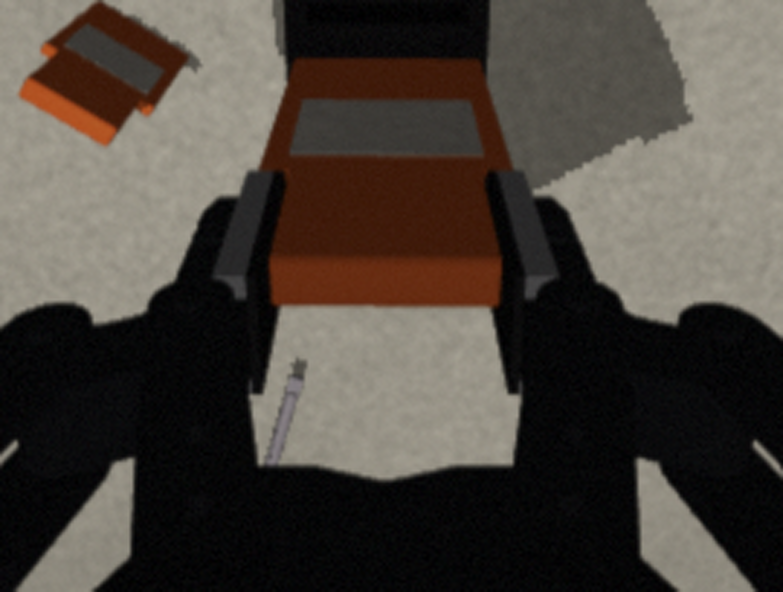

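Request:
{"fn": "move_arm", "kwargs": {"plan": [-1,0,-0.1,-0.1,0,0,0,-1,0,-0.2,-0.25,0,0,0,-1,0,-0.3,-0.4,0,0,0,-1,0,-0.4,-0.55,0,0,0,-1,0.1,-0.5,-0.7,0,0,0,-1,0.1,-0.5,-0.85,0,0,0,-1,0.1,-0.5,-0.95,0,0,0,-1,0.1,-0.5,-1,0,0,0]}}

```text
clock: 7.25
tcp_pos: [0.4523, 0.2543, 0.2078]
ee_rot: [-1.571, 0.04, -0.039]
force: [0.1, 0.5, -0.1]
grip_width: 0.0387
```

Request:
{"fn": "move_arm", "kwargs": {"plan": [-1,0,0,-0.12,0,0,0,-1,0,0,-0.25,0,0,0,-1,0,0,-0.4,0,0,0,-1,0,0,-0.55,0,0,0,-1,0,0,-0.7,0,0,0,-1,0,0,-0.85,0,0,0,-1,0,0,-1,0,0,0,-1,0,0,-1,0,0,0]}}

```text
clock: 8.25
tcp_pos: [0.4485, 0.1742, 0.2082]
ee_rot: [-1.57, 0.04, -0.04]
force: [0.5, 0.6, -1.4]
grip_width: 0.0389
```

Request:
{"fn": "move_arm", "kwargs": {"plan": [-1,0,0,-0.12,0,0,0,-1,0,0,-0.25,0,0,0,-1,0,0,-0.4,0,0,0,-1,0,0,-0.55,0,0,0,-1,0,0,-0.7,0,0,0,-1,0,0,-0.85,0,0,0,-1,0,0,-1,0,0,0,-1,0,0,-1,0,0,0]}}

```text
clock: 9.25
tcp_pos: [0.4444, 0.0943, 0.2081]
ee_rot: [-1.57, 0.04, -0.04]
force: [-0.0, 0.4, 0.4]
grip_width: 0.0387
```

Request:
{"fn": "move_arm", "kwargs": {"plan": [-1,0,0,-0.12,0,-0.02,0,-1,0,0,-0.25,0,-0.05,0,-1,0,0,-0.4,0,-0.08,0,-1,0,0,-0.55,0,-0.11,0,-1,0,0,-0.7,0,-0.14,0,-1,0,0,-0.85,0,-0.17,0,-1,0,0,-1,0,-0.18,0,-1,0,0,-1,0,-0.18,0]}}

```text
clock: 10.25
tcp_pos: [0.4405, 0.015, 0.2081]
ee_rot: [-1.556, -0.256, 0.256]
force: [0.4, -0.4, -0.9]
grip_width: 0.0391
```

Run:
```python
from h import *
go(.4530,-.1064,.210,108.6)
c=cam("wrist"); im=ctrl.snapshot("wrist"); cv2.imwrite("pics/w4.png",im[:,:,::-1])
```

```text
shift [-0.338 -0.024 -1.487] turn [-0.     0.001  0.   ] t 10.25
```

View pics/w4.png

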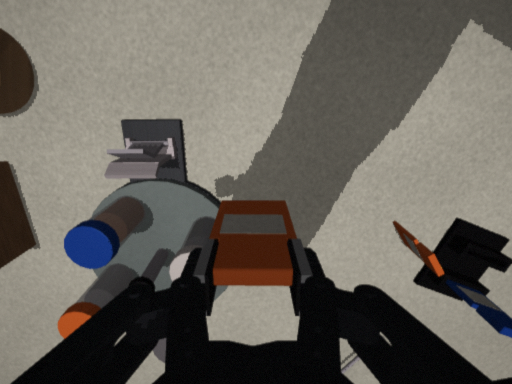

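Run:
```python
from h import *
im=cv2.imread("pics/w4.png")[:,:,::-1]; crop(im,95,110,205,190,7,"pics/w4c.png"); crop(im,190,190,320,300,6,"pics/w4d.png")
c=cam("wrist"); np.save("w4.npy",np.r_[c[0]['eye'],c[1].ravel()])
for z in [.09,.12]:
  ct=np.array([.5809,-.0633,z])
print(proj("wrist",[.5809,-.0633,.104],c))
```

```text
[138.97042509 289.31969397]
```

View pics/w4c.png

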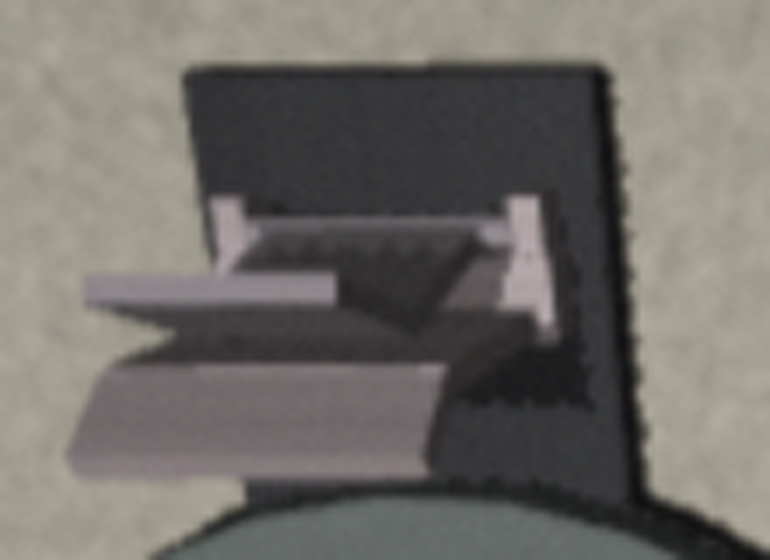

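View pics/w4d.png

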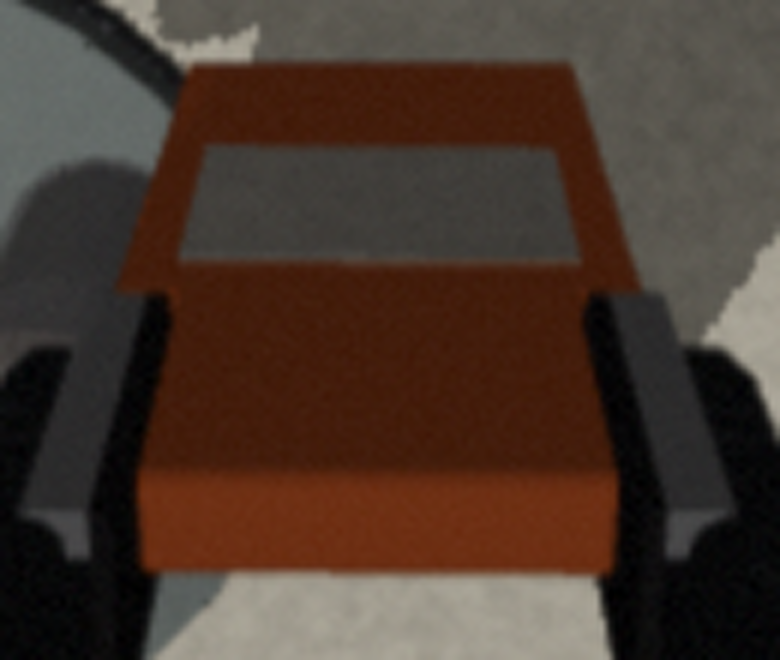

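Run:
```python
from h import *
a=np.load("w4.npy"); c=cam("wrist"); c[0]['eye']=a[:3]; c=(c[0],a[3:].reshape(3,3))
A=lambda x,y,z: at("wrist",95+x/7-.43,110+y/7-.43,z,c)[:2]
D=lambda x,y,z: at("wrist",190+x/6-.42,190+y/6-.42,z,c)[:2]
th=np.radians(18.6); ex=np.array([np.cos(th),np.sin(th)]); ey=np.array([-ex[1],ex[0]]); ctr=np.array([.5809,-.0633])
f=lambda p:(np.array([(p-ctr)@ex,(p-ctr)@ey])*1e3).round(1)
for n,x,y,z in [("tongueL",187,70,.012),("tongueR",605,70,.012),("mjawL",85,272,.088),("mjawR",335,272,.088),("mjaw in L",85,305,.088),("mjaw in R",335,305,.088),("fixL",70,475,.088),("fixR",430,475,.088),("fix low L",110,365,.08),("fix low R",445,365,.08)]: print(n,A(x,y,z).round(4),f(A(x,y,z)))
t=A(605,70,.012)-A(187,70,.012); print("tongue edge ang",np.degrees(np.arctan2(t[1],t[0]))-90)
o=ctrl.get_obs(); Rm=R.from_rotvec(o['ee_rot']).as_matrix(); tcp=o['tcp_pos']
g=lambda p:(np.array([(p-tcp[:2])@Rm[:2,0],(p-tcp[:2])@Rm[:2,2]])*1e3).round(1)
zt=tcp[2]+.0264
for n,x,y,z in [("topfL",138,472,zt),("topfR",615,472,zt),("topbL",145,572,zt),("topbR",612,572,zt),("botL",193,64,zt-.105),("botR",570,64,zt-.105),("shL",120,290,zt-.035),("shR",638,290,zt-.035)]: print(n,g(D(x,y,z)))
for k,p in dict(blue=(92,243)).items(): print(k, f(at("wrist",*p,.12,c)[:2]))
```

```text
tongueL [ 0.4335 -0.1491] [-167.1  -34.3]
tongueR [ 0.4112 -0.0828] [-167.1   35.7]
mjawL [ 0.4484 -0.1264] [-145.8  -17.6]
mjawR [ 0.4376 -0.0946] [-145.8   16. ]
mjaw in L [ 0.4528 -0.1257] [-141.3  -18.3]
mjaw in R [ 0.442  -0.0937] [-141.3   15.4]
fixL [ 0.4773 -0.1239] [-117.5  -24.4]
fixR [ 0.4613 -0.0765] [-117.6   25.7]
fix low L [ 0.4629 -0.1245] [-131.4  -20.4]
fix low R [ 0.4479 -0.0799] [-131.4   26.7]
tongue edge ang 18.628807526016658
topfL [ -4.  -19.2]
topfR [-3.9 19.3]
topbL [  5.6 -19.1]
topbR [ 5.7 19.5]
botL [ -1.1 -25.7]
botR [-1.  27.2]
shL [ -2.1 -25.8]
shR [-2.1 26.4]
blue [-63.4 -29.2]
```

Run:
```python
from h import *
go(.4519,-.1069,.210,108.6)
```

```text
shift [-0.355 -0.024 -1.493] turn [-0.     0.001  0.   ] t 10.3
```

Request:
{"fn": "move_arm", "kwargs": {"plan": [-1,-0.1,0,-0.12,0,0,0,-1,-0.1,0,-0.25,0,0,0,-1,-0.2,0,-0.4,0,0,0,-1,-0.2,0,-0.55,0,0,0,-1,-0.3,0,-0.7,0,0,0,-1,-0.35,0,-0.85,0,0,0,-1,-0.35,0,-1,0,0,0,-1,-0.35,0,-1,0,0,0]}}

```text
clock: 11.3
tcp_pos: [0.44, -0.0703, 0.208]
ee_rot: [-1.556, -0.256, 0.256]
force: [0.0, 0.2, -1.1]
grip_width: 0.039
```

Run:
```python
from h import *
go(.4519,-.1069,.210,108.6)
```

```text
shift [-0.005 -0.025 -0.481] turn [0.    0.001 0.   ] t 11.3
```

Request:
{"fn": "move_arm", "kwargs": {"plan": [-1,0,0,-0.1,0,0,0,-1,0,0,-0.2,0,0,0,-1,0,0.05,-0.3,0,0,0,-1,0,0.1,-0.4,0,0,0,-1,0,0.15,-0.48,0,0,0,-1,0,0.2,-0.48,0,0,0,-1,0,0.2,-0.48,0,0,0,-1,0,0.2,-0.48,0,0,0]}}

```text
clock: 12.3
tcp_pos: [0.4519, -0.1057, 0.1922]
ee_rot: [-1.556, -0.257, 0.257]
force: [0.6, 0.5, 0.4]
grip_width: 0.0392
```

Run:
```python
from h import *
go(.4519,-.1069,.1,108.6)
c=cam("wrist"); im=ctrl.snapshot("wrist"); crop(im,150,130,350,280,4,"pics/w5.png")
im=ctrl.snapshot("scene"); crop(im,150,110,290,260,4,"pics/s5.png")
im=ctrl.snapshot("top"); crop(im,225,155,325,275,4,"pics/t5.png")
```

```text
shift [-0.005  1.152 -0.013] turn [0.    0.001 0.   ] t 12.3
```

View pics/w5.png

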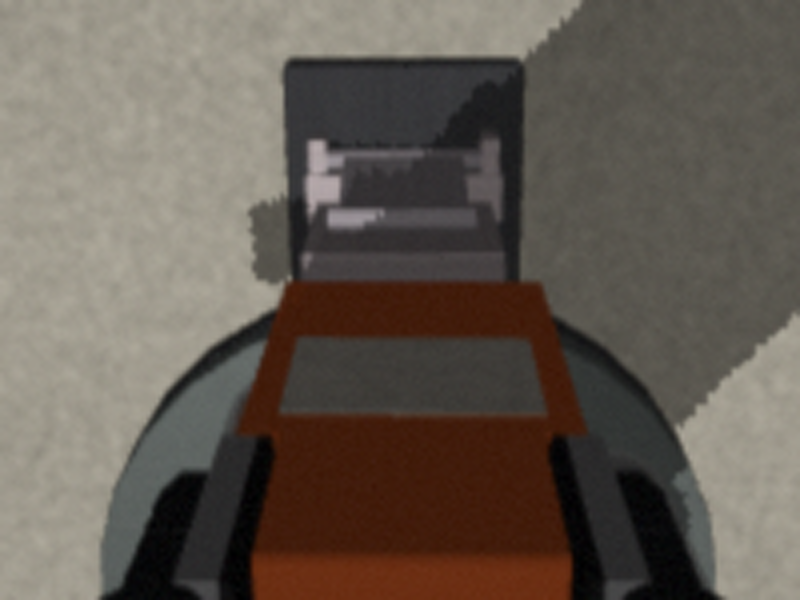

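View pics/s5.png

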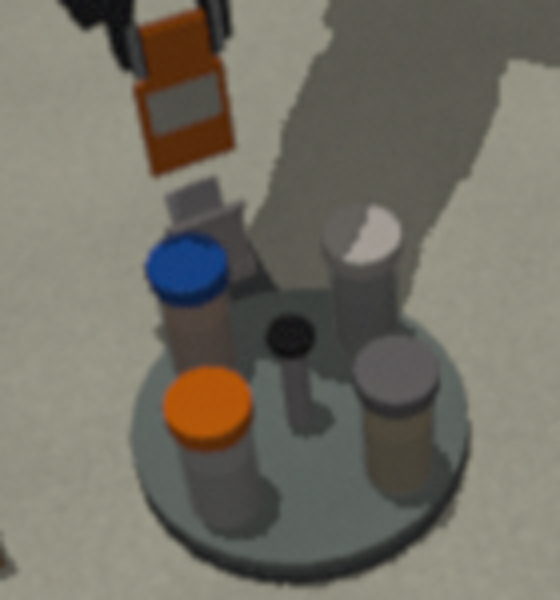

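View pics/t5.png

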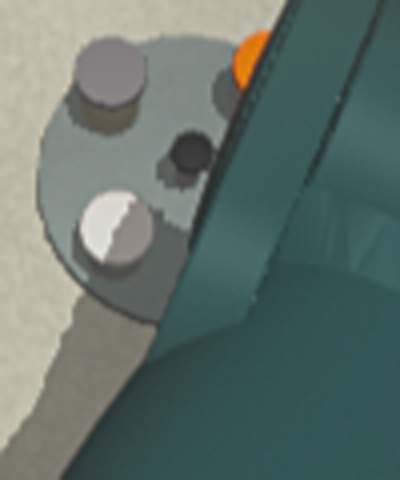

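Run:
```python
from h import *
c=cam("wrist"); o=ctrl.get_obs(); Rm=R.from_rotvec(o['ee_rot']).as_matrix(); tcp=o['tcp_pos']
g=lambda p:(np.array([(p-tcp[:2])@Rm[:2,0],(p-tcp[:2])@Rm[:2,2]])*1e3).round(1)
W=lambda x,y,z: g(at("wrist",150+x/4-.38,130+y/4-.38,z,c)[:2])
zb=tcp[2]-.0786
for n,x,y,z in [("tonL",285,60,.012),("tonR",523,60,.012),("mjL",328,208,.088),("mjR",476,208,.088),("mjinL",328,228,.088),("mjinR",476,228,.088),("fixlowL",304,252,.08),("fixlowR",505,252,.08),("cardL",286,283,zb),("cardR",543,283,zb)]: print(n,W(x,y,z))
# scene check: projected predicted points
s=cam("scene")
S=lambda x,y: (150+x/4-.38,110+y/4-.38)
for n,x,y in [("cardbotL",155,174),("cardbotR",235,149)]:
  p=at("scene",*S(x,y),zb,s)[:2]; print(n,p,g(p))
for n,x,y in [("fixTopL",172,233),("fixTopR",243,205)]:
  p=at("scene",*S(x,y),.088,s)[:2]; print(n,p,g(p))
for n,x,y in [("mjTopL",166,190),("mjTopR",217,178)]:
  p=at("scene",*S(x,y),.088,s)[:2]; print(n,p,g(p))
```

```text
tonL [-32.3 -36.1]
tonR [-32.2  32.3]
mjL [ -9.9 -19. ]
mjR [-9.9 15. ]
mjinL [ -5.1 -19.1]
mjinR [-5.1 15.1]
fixlowL [  3.4 -25.6]
fixlowR [ 3.4 22.7]
cardL [ -0.9 -26.3]
cardR [-0.9 27.9]
cardbotL [ 0.45863161 -0.12705895] [ -0.5 -22.2]
cardbotR [ 0.44519967 -0.07867679] [ 2.3 27.9]
fixTopL [ 0.48343638 -0.12197402] [ 24.6 -25.4]
fixTopR [ 0.46730778 -0.07834415] [23.3 21.1]
mjTopL [ 0.44683051 -0.1235816 ] [-10.6 -15.1]
mjTopR [ 0.44161981 -0.09211085] [-5.4 16.3]
```

Request:
{"fn": "move_arm", "kwargs": {"plan": [-1,-0.015,0.05,-0.03,0,0,0,-1,-0.015,0.15,-0.03,0,0,0,-1,-0.015,0.25,-0.03,0,0,0,-1,-0.015,0.35,-0.03,0,0,0,-1,-0.015,0.42,-0.03,0,0,0,-1,-0.015,0.48,-0.03,0,0,0,-1,-0.015,0.5,-0.03,0,0,0,-1,-0.015,0.5,-0.03,0,0,0]}}

```text
clock: 13.45
tcp_pos: [0.4517, -0.1086, 0.1521]
ee_rot: [-1.556, -0.257, 0.256]
force: [1.9, 1.0, -0.2]
grip_width: 0.0388
```

Run:
```python
from h import *
c=cam("wrist"); im=ctrl.snapshot("wrist"); crop(im,150,130,350,280,4,"pics/w6.png")
im=ctrl.snapshot("scene"); crop(im,150,110,290,260,4,"pics/s6.png")
```

```text
(no output)
```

View pics/w6.png

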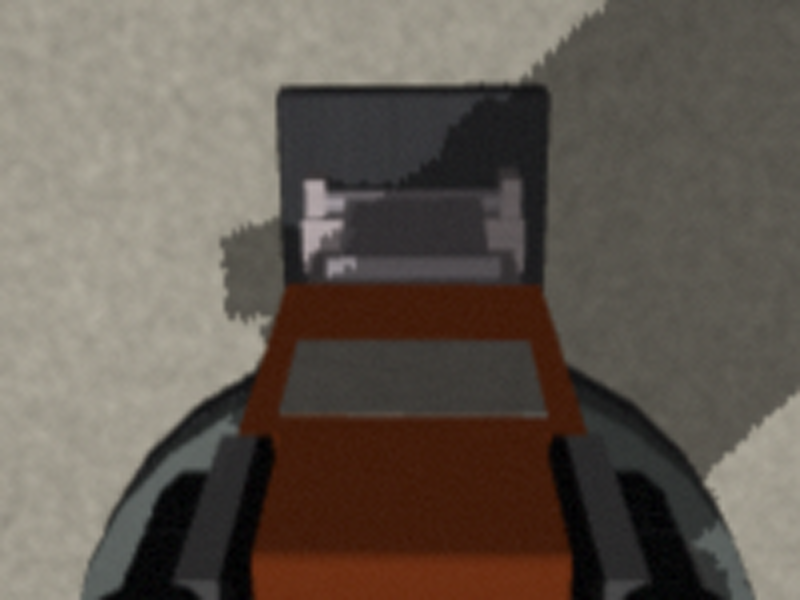

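View pics/s6.png

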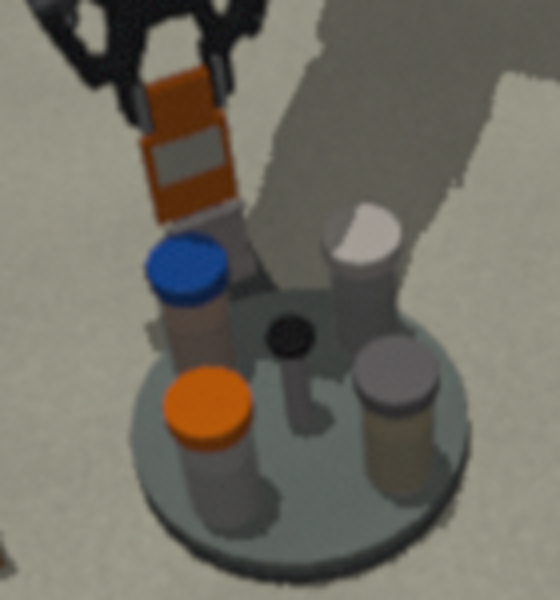

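Request:
{"fn": "move_arm", "kwargs": {"plan": [-1,0,0.07,0,0,0,0,-1,0,0.14,0,0,0,0,-1,0,0.21,0,0,0,0,-1,0,0.28,0,0,0,0,-1,0,0.35,0,0,0,0,-1,0,0.42,0,0,0,0,-1,0,0.48,0,0,0,0,-1,0,0.5,0,0,0,0]}}

```text
clock: 14.55
tcp_pos: [0.4515, -0.1086, 0.1118]
ee_rot: [-1.555, -0.256, 0.257]
force: [4.0, 1.5, 1.8]
grip_width: 0.0387
```

Request:
{"fn": "move_arm", "kwargs": {"plan": [-1,0,0.03,0,0,0,0,-1,0,0.05,0,0,0,0,-1,0,0.07,0,0,0,0,-1,0,0.09,0,0,0,0,-1,0,0.1,0,0,0,0,-1,0,0.11,0,0,0,0,-1,0,0.11,0,0,0,0,-1,0,0.11,0,0,0,0]}}

```text
clock: 15.55
tcp_pos: [0.4517, -0.1085, 0.1036]
ee_rot: [-1.556, -0.257, 0.256]
force: [2.5, 2.9, 7.1]
grip_width: 0.0386
```

Request:
{"fn": "move_arm", "kwargs": {"plan": [-1,0,0.01,0,0,0,0,-1,0,0.02,0,0,0,0,-1,0,0.03,0,0,0,0,-1,0,0.03,0,0,0,0,-1,0,0.03,0,0,0,0,-1,0,0.03,0,0,0,0,-1,0,0.03,0,0,0,0,-1,0,0.03,0,0,0,0]}}

```text
clock: 16.55
tcp_pos: [0.4528, -0.1084, 0.1033]
ee_rot: [-1.556, -0.26, 0.254]
force: [-3.5, 9.8, 47.1]
grip_width: 0.0387
```

Request:
{"fn": "move_arm", "kwargs": {"plan": [-1,0,-0.015,0,0,0,0,-1,0,-0.025,0,0,0,0,-0.4,0,-0.025,0,0,0,0,0,0,-0.025,0,0,0,0,0.2,0,-0.025,0,0,0,0,0.4,0,-0.025,0,0,0,0,0.4,0,-0.025,0,0,0,0,0.4,0,-0.025,0,0,0,0]}}

```text
clock: 17.55
tcp_pos: [0.4515, -0.1086, 0.1028]
ee_rot: [-1.555, -0.256, 0.257]
force: [-0.2, -0.7, -1.1]
grip_width: 0.0595
```

Run:
```python
from h import *
im=ctrl.snapshot("wrist"); crop(im,150,130,350,280,4,"pics/w7.png")
im=ctrl.snapshot("scene"); crop(im,150,110,290,260,4,"pics/s7.png")
```

View pics/w7.png

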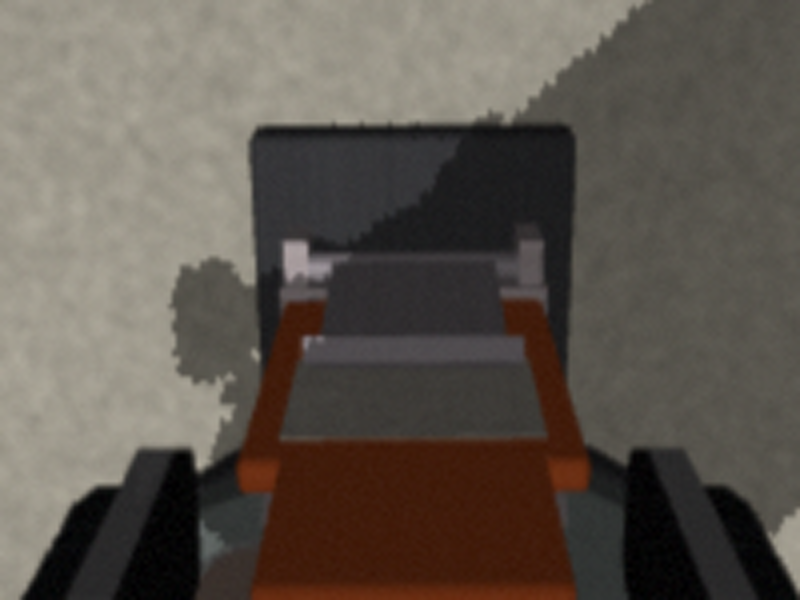

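View pics/s7.png

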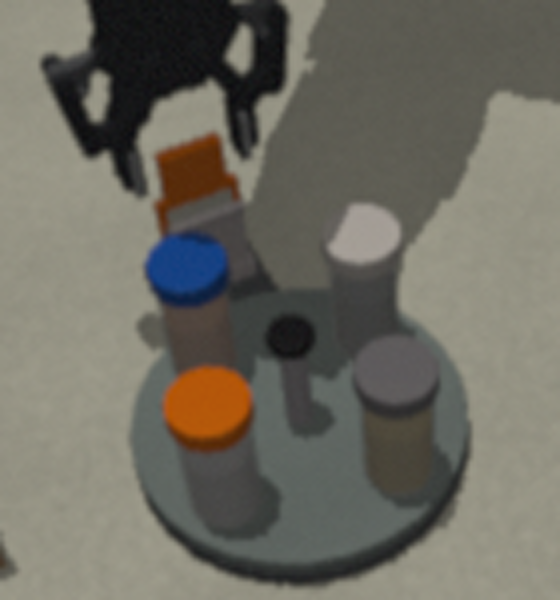

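Request:
{"fn": "move_arm", "kwargs": {"plan": [0.4,0,-0.1,0,0,0,0,0.4,0,-0.25,0,0,0,0,0.5,0,-0.4,0,0,0,0,0.6,0,-0.55,0,0,0,0,0.6,0,-0.7,0,0,0,0,0.6,0,-0.85,0,0,0,0,0.6,0,-1,0,0,0,0,0.6,0,-1,0,0,0,0]}}

```text
clock: 18.65
tcp_pos: [0.452, -0.1088, 0.1837]
ee_rot: [-1.556, -0.257, 0.256]
force: [1.4, -0.0, -0.7]
grip_width: 0.0681
```

Run:
```python
from h import *
go(.6328,-.1103,.17,137.8)
im=ctrl.snapshot("wrist"); crop(im,110,90,380,310,2.9,"pics/w8.png")
```

```text
shift [ 2.134  0.174 -0.743] turn [ 0.001 -0.242  0.   ] t 18.65
```

View pics/w8.png

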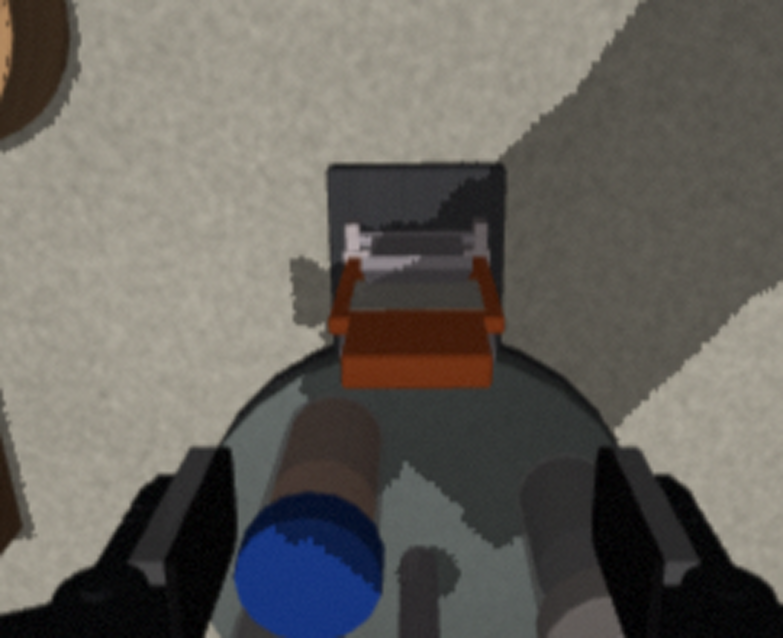

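Request:
{"fn": "move_arm", "kwargs": {"plan": [0.6,0.1,0,-0.1,0,0,0,0.6,0.25,0,-0.2,0,0,0,0.6,0.4,0,-0.3,0,0,0,0.6,0.55,0,-0.4,0,0,0,0.6,0.7,0,-0.5,0,0,0,0.6,0.85,0,-0.6,0,0,0,0.6,1,0,-0.74,0,0,0,0.6,1,0,-0.74,0,0,0]}}

```text
clock: 19.7
tcp_pos: [0.5473, -0.1393, 0.1825]
ee_rot: [-1.555, -0.256, 0.257]
force: [-0.0, 0.2, 0.1]
grip_width: 0.0683
```

Request:
{"fn": "move_arm", "kwargs": {"plan": [0.6,0.1,0,0,0,-0.03,0,0.6,0.25,0,0,0,-0.06,0,0.6,0.4,0,0,0,-0.1,0,0.6,0.55,0,0,0,-0.14,0,0.6,0.7,0,0,0,-0.18,0,0.6,0.85,0,0,0,-0.22,0,0.6,1,0,0,0,-0.242,0,0.6,1,0,0,0,-0.242,0]}}

```text
clock: 20.7
tcp_pos: [0.6225, -0.113, 0.1827]
ee_rot: [-1.471, -0.651, 0.651]
force: [0.6, -1.1, 0.1]
grip_width: 0.0684
```

Run:
```python
from h import *
go(.6328,-.1103,.1,137.8)
c=cam("wrist"); im=ctrl.snapshot("wrist"); cv2.imwrite("pics/w9.png",im[:,:,::-1])
```

```text
shift [ 0.112  1.033 -0.073] turn [-0. -0. -0.] t 20.7
```

View pics/w9.png

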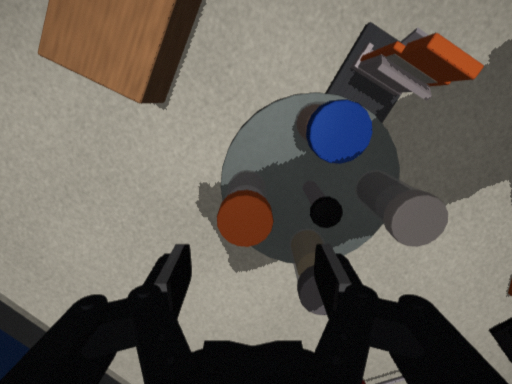

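Run:
```python
from h import *
c=cam("wrist")
for n,u,v,z in [("o",245,218.5,.12),("b",339.5,131,.12),("w",416,218,.12),("post",326,212,.104)]: print(n,at("wrist",u,v,z,c))
```

```text
o [ 0.63274012 -0.11112465  0.12      ]
b [ 0.53567041 -0.11555913  0.12      ]
w [ 0.5313242  -0.01931581  0.12      ]
post [ 0.5824452  -0.06403718  0.104     ]
```

Request:
{"fn": "move_arm", "kwargs": {"plan": [0.6,0.11,0.1,-0.075,0,0,0,0.6,0.11,0.25,-0.075,0,0,0,0.6,0.11,0.4,-0.075,0,0,0,0.6,0.11,0.55,-0.075,0,0,0,0.6,0.11,0.7,-0.075,0,0,0,0.6,0.11,0.85,-0.075,0,0,0,0.6,0.11,1,-0.075,0,0,0,0.6,0.11,1,-0.075,0,0,0]}}

```text
clock: 21.75
tcp_pos: [0.632, -0.1107, 0.1019]
ee_rot: [-1.47, -0.65, 0.652]
force: [-0.1, 0.3, -0.2]
grip_width: 0.0681
```

Run:
```python
from h import *
go(.6328,-.1107,.1,137.8)
print(ctrl.get_obs()['joint_positions'])
c=cam("wrist"); im=ctrl.snapshot("wrist"); cv2.imwrite("pics/w10.png",im[:,:,::-1])
```

```text
shift [ 0.007  0.023 -0.008] turn [-0.001 -0.    -0.   ] t 21.75
[-3.00236243e-01  5.22104282e-01  9.97230977e-03  1.06019136e+00
 -5.21479328e-05 -1.13396240e+00]
```

View pics/w10.png

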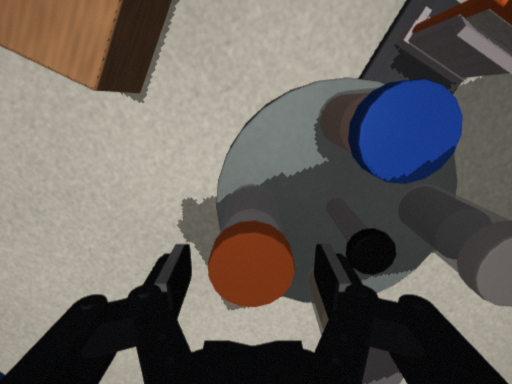

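Request:
{"fn": "move_arm", "kwargs": {"plan": [0.3,0,0.02,0,0,0,0,0,0,0.02,0,0,0,0,-0.5,0,0.02,0,0,0,0,-1,0,0.02,0,0,0,0,-1,0,0.02,0,0,0,0,-1,0,0.02,0,0,0,0,-1,0,0.02,0,0,0,0,-1,0,0.02,0,0,0,0]}}

```text
clock: 22.8
tcp_pos: [0.6329, -0.111, 0.102]
ee_rot: [-1.472, -0.652, 0.651]
force: [-1.5, -0.1, 6.1]
grip_width: 0.0437
```

Run:
```python
from h import *
o=ctrl.get_obs(); print(o['wrist_torque'],o['force'])
c=cam("wrist"); im=ctrl.snapshot("wrist"); cv2.imwrite("pics/w11.png",im[:,:,::-1])
o=ctrl.get_obs(); Rm=R.from_rotvec(o['ee_rot']).as_matrix(); tcp=o['tcp_pos']
C=np.array([.5815,-.0642])
def arc(C,phis,h0):
  r0=tcp[:2]-C; rad=np.hypot(*r0); a0=np.arctan2(r0[1],r0[0]); print("r",rad,"ang",np.degrees(a0))
  for p in phis:
    a=a0-np.radians(p); P=np.r_[C+rad*np.array([np.cos(a),np.sin(a)]),tcp[2]]
    print(p,(Rm.T@(P-tcp)/.08).round(3),round(p/120,3))
arc(C,[5,10,15,20,25,30,35,40],0)
```

```text
[-0.16939138  0.03377467  0.09379158] [-1.47121939 -0.09628633  6.09681699]
r 0.06945589938716096 ang -42.28010445778396
5 [-0.076 -0.     0.003] 0.042
10 [-0.151 -0.     0.013] 0.083
15 [-0.225 -0.     0.03 ] 0.125
20 [-0.297 -0.     0.053] 0.167
25 [-0.367 -0.     0.082] 0.208
30 [-0.434 -0.     0.117] 0.25
35 [-0.498 -0.     0.158] 0.292
40 [-0.558 -0.001  0.204] 0.333
```

View pics/w11.png

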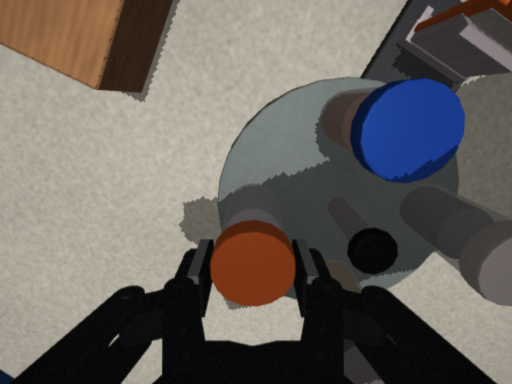

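Request:
{"fn": "move_arm", "kwargs": {"plan": [-1,-0.075,0,0.003,0,0.042,0,-1,-0.15,0,0.013,0,0.083,0,-1,-0.225,0,0.03,0,0.125,0,-1,-0.297,0,0.053,0,0.167,0,-1,-0.367,0,0.082,0,0.208,0,-1,-0.434,0,0.117,0,0.25,0,-1,-0.498,0,0.158,0,0.292,0,-1,-0.558,0,0.204,0,0.333,0]}}

```text
clock: 23.85
tcp_pos: [0.5901, -0.1326, 0.1019]
ee_rot: [-1.568, -0.106, 0.105]
force: [-2.7, 5.5, 9.2]
grip_width: 0.0442
```

Request:
{"fn": "move_arm", "kwargs": {"plan": [-1,-0.075,0,0.003,0,0.042,0,-1,-0.15,0,0.013,0,0.083,0,-1,-0.225,0,0.03,0,0.125,0,-1,-0.297,0,0.053,0,0.167,0,-1,-0.367,0,0.082,0,0.208,0,-1,-0.434,0,0.117,0,0.25,0,-1,-0.498,0,0.158,0,0.292,0,-1,-0.558,0,0.204,0,0.333,0]}}

```text
clock: 24.85
tcp_pos: [0.5437, -0.1218, 0.1019]
ee_rot: [-1.524, 0.441, -0.441]
force: [-1.1, 8.9, 11.0]
grip_width: 0.0438
```

Run:
```python
from h import *
o=ctrl.get_obs(); print(o['wrist_torque'],o['force'])
im=ctrl.snapshot("scene"); crop(im,150,110,290,260,4,"pics/s12.png")
o=ctrl.get_obs(); Rm=R.from_rotvec(o['ee_rot']).as_matrix(); tcp=o['tcp_pos']; print(tcp,np.degrees(np.arctan2(Rm[1,2],Rm[0,2])))
for C in [np.array([.5815,-.0642]),np.array([.5809,-.0633])]:
  r0=tcp[:2]-C; a0=np.degrees(np.arctan2(r0[1],r0[0])); print(a0,np.hypot(*r0))
```

```text
[1.3922286  0.56203274 0.51355084] [-1.05188113  8.85307408 11.04137893]
[ 0.54324221 -0.12147641  0.10195336] 57.49689230890316
-123.740954985853 0.06887848389659117
-122.9151250274719 0.06930082050824549
```

View pics/s12.png

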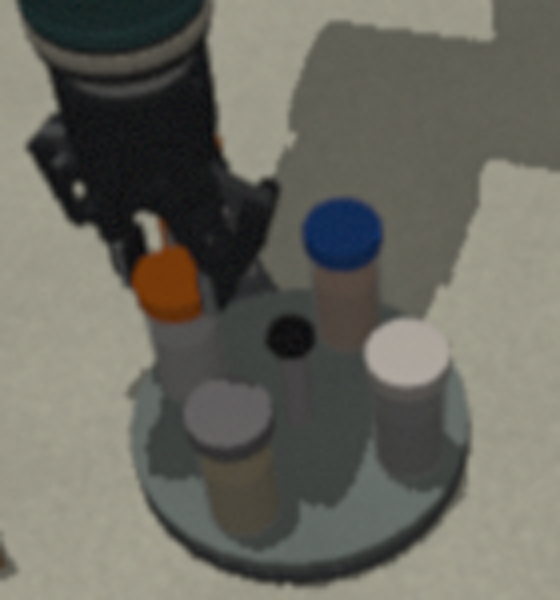

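Run:
```python
from h import *
o=ctrl.get_obs(); Rm=R.from_rotvec(o['ee_rot']).as_matrix(); tcp=o['tcp_pos']
C=np.array([.5811,-.0636]); e=np.array([.5148,-.0859])-C
r0=tcp[:2]-C; a0=np.degrees(np.arctan2(r0[1],r0[0])); a1=np.degrees(np.arctan2(e[1],e[0])); print(a0,a1,np.hypot(*r0),np.hypot(*e))
for k in range(1,8):
  s=k/7; a=np.radians(a0+(a1-a0)*s); r=np.hypot(*r0)*(1-s)+np.hypot(*e)*s
  P=np.r_[C+r*np.array([np.cos(a),np.sin(a)]),tcp[2]]; print((Rm.T@(P-tcp)/.08).round(3), round(38.9*s/120,3))
```

```text
-123.18927886931314 -161.409638051413 0.0691584484839586 0.06994983917065134
[-0.082  0.     0.004] 0.046
[-0.164  0.     0.015] 0.093
[-0.245  0.     0.034] 0.139
[-0.323  0.     0.061] 0.185
[-0.399  0.     0.095] 0.232
[-0.471  0.     0.136] 0.278
[-0.539  0.001  0.184] 0.324
```

Request:
{"fn": "move_arm", "kwargs": {"plan": [-1,-0.08,0,0.004,0,0.046,0,-1,-0.164,0,0.015,0,0.093,0,-1,-0.245,0,0.034,0,0.139,0,-1,-0.323,0,0.061,0,0.185,0,-1,-0.4,0,0.095,0,0.232,0,-1,-0.47,0,0.136,0,0.278,0,-1,-0.54,0,0.184,0,0.324,0,-1,-0.54,0,0.184,0,0.324,0]}}

```text
clock: 25.9
tcp_pos: [0.5154, -0.0853, 0.102]
ee_rot: [-1.345, 0.961, -0.96]
force: [0.5, 15.1, 10.2]
grip_width: 0.0437
```

Run:
```python
from h import *
im=ctrl.snapshot("scene"); crop(im,150,110,290,260,4,"pics/s13.png")
im=ctrl.snapshot("top"); crop(im,225,155,325,275,4,"pics/t13.png")
im=ctrl.snapshot("wrist"); cv2.imwrite("pics/w13.png",im[:,:,::-1])
o=ctrl.get_obs(); Rm=R.from_rotvec(o['ee_rot']).as_matrix(); tcp=o['tcp_pos']; print(tcp,np.degrees(np.arctan2(Rm[1,2],Rm[0,2])),o['force'],o['wrist_torque'],o['joint_vel'].round(3))
```

```text
[ 0.51547056 -0.08541062  0.10192789] 19.11464103723346 [ 0.1437903  14.65272404 11.93717291] [2.85858814 0.3764637  0.97781083] [ 0.001 -0.002  0.001  0.     0.001  0.   ]
```

View pics/s13.png

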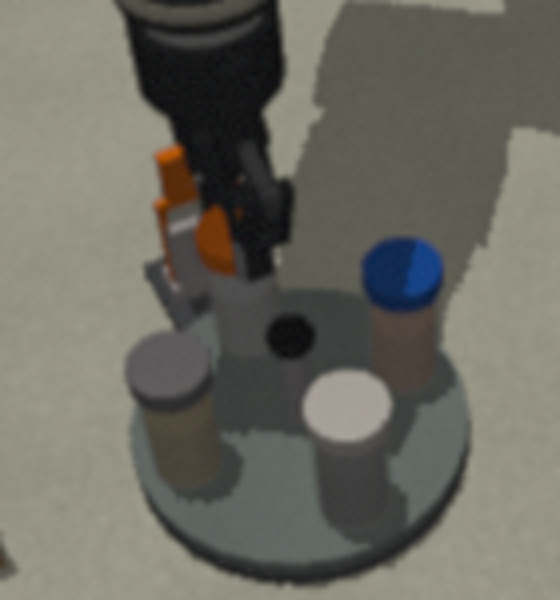

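View pics/t13.png

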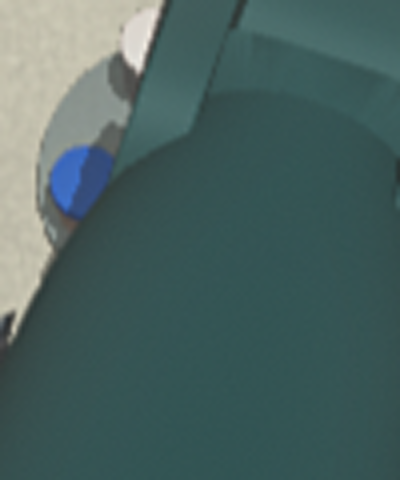

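View pics/w13.png

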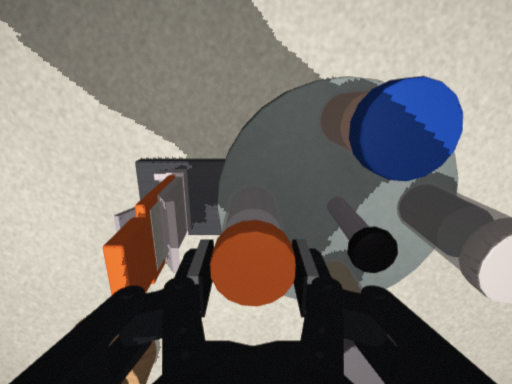

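Run:
```python
from h import *
im0=cv2.imread("pics/scene0.png")[:,:,::-1]; crop(im0,150,110,290,260,4,"pics/s0c.png")
s=cam("scene")
def ang(pts):
  P={k:at("scene",150+x/4-.38,110+y/4-.38,.12,s)[:2] for k,(x,y) in pts.items()}
  return P
P1=ang(dict(g=(169,366),w=(347,406),b=(402,270)))
# centre from opposite pair g-b
C1=(P1['g']+P1['b'])/2; print("C",C1)
for k in P1: d=P1[k]-C1; print(k,np.degrees(np.arctan2(d[1],d[0])),np.hypot(*d))
P0=ang(dict(b=(187,267),o=(208,404),w=(363,234),g=(397,372)))
C0=sum(P0.values())/4; print("C0",C0)
for k in P0: d=P0[k]-C0; print(k,np.degrees(np.arctan2(d[1],d[0])),np.hypot(*d))
# wrist
w=cam("wrist"); 
for n,u,v in [("o",253,263),("b",406,128),("w",510,264)]: print(n,at("wrist",u,v,.12,w)[:2])
print("post",at("wrist",371.5,249,.104,w)[:2])
```

```text
C [ 0.5862542  -0.06090896]
g -70.5622218249459 0.0691591468468898
w 19.798542285989676 0.06807655997065262
b 109.43777817505404 0.06915914684688977
C0 [ 0.58609358 -0.06069771]
b -130.77292461059682 0.06845636600669093
o -42.62458413739073 0.06955436707088355
w 138.25651744223964 0.07140145511897367
g 47.68308875098009 0.06951959982130766
o [ 0.5160332  -0.08189808]
b [0.55724741 0.0042578 ]
w [ 0.64198934 -0.03919601]
post [ 0.58041171 -0.06070696]
```

View pics/s0c.png

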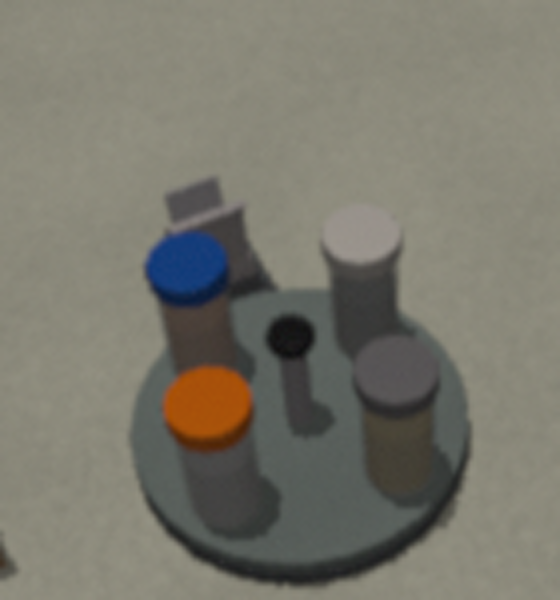

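Request:
{"fn": "move_arm", "kwargs": {"plan": [-1,0,0,0,0,-0.002,0,-1,0,0,0,0,-0.004,0,-1,0,0,0,0,-0.006,0,-1,0,0,0,0,-0.008,0,-1,0,0,0,0,-0.008,0,-1,0,0,0,0,-0.008,0,-1,0,0,0,0,-0.008,0,-1,0,0,0,0,-0.008,0]}}

```text
clock: 27.05
tcp_pos: [0.5157, -0.0862, 0.1019]
ee_rot: [-1.352, 0.948, -0.948]
force: [1.9, 9.8, 8.9]
grip_width: 0.044
```

Run:
```python
from h import *
o=ctrl.get_obs(); Rm=R.from_rotvec(o['ee_rot']).as_matrix(); tcp=o['tcp_pos']; print(tcp,np.degrees(np.arctan2(Rm[1,2],Rm[0,2])),o['force'],o['wrist_torque'])
```

```text
[ 0.51571535 -0.08622493  0.10192048] 20.02391724165299 [1.90214394 9.80441933 8.94437683] [1.80684658 0.14804352 0.67393177]
```

Request:
{"fn": "move_arm", "kwargs": {"plan": [-1,-0.005,0,0,0,0.002,0,-1,-0.01,0,0,0,0.004,0,-1,-0.015,0,0,0,0.006,0,-1,-0.015,0,0,0,0.006,0,-1,-0.015,0,0,0,0.006,0,-1,-0.015,0,0,0,0.006,0,-1,-0.015,0,0,0,0.006,0,-1,-0.015,0,0,0,0.006,0]}}

```text
clock: 28.05
tcp_pos: [0.5155, -0.0853, 0.102]
ee_rot: [-1.347, 0.957, -0.958]
force: [2.6, 8.1, 7.8]
grip_width: 0.044
```

Run:
```python
from h import *
im=ctrl.snapshot("scene"); crop(im,150,110,290,260,4,"pics/s14.png")
w=cam("wrist"); im=ctrl.snapshot("wrist"); cv2.imwrite("pics/w14.png",im[:,:,::-1]); crop(im,90,60,512,370,1.89,"pics/w14c.png")
np.save("w14.npy",np.r_[w[0]['eye'],w[1].ravel()])
o=ctrl.get_obs(); Rm=R.from_rotvec(o['ee_rot']).as_matrix(); tcp=o['tcp_pos']; print(tcp,np.degrees(np.arctan2(Rm[1,2],Rm[0,2])),o['force'],o['wrist_torque'])
```

```text
[ 0.51541058 -0.08529439  0.10195389] 19.285781078938577 [3.27038223 8.96861323 7.55862785] [ 1.50770811 -0.0027036   0.54941159]
```

View pics/s14.png

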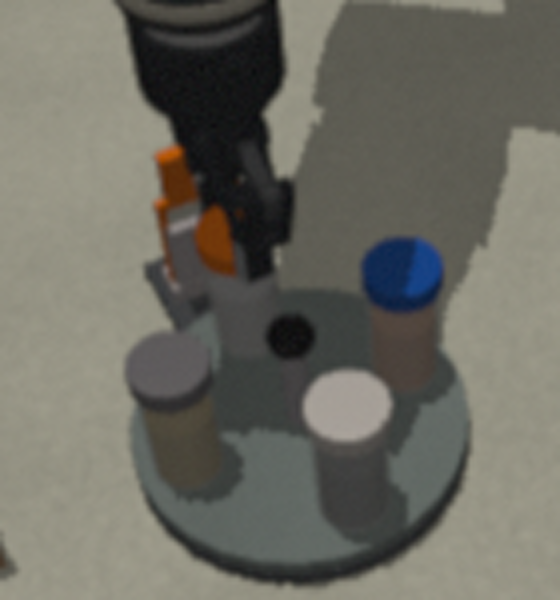

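View pics/w14c.png

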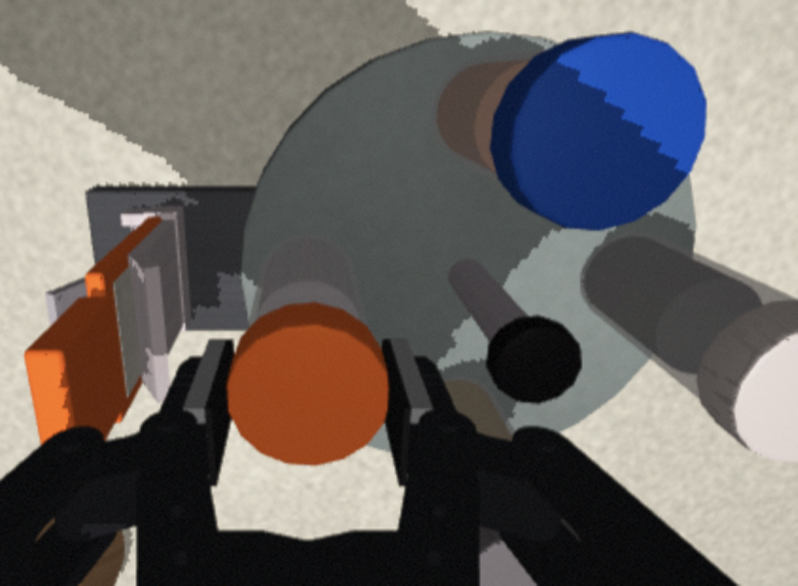

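```bash
cat > ov.py <<'E'
from h import *
a=np.load("w14.npy"); c=cam("wrist"); c[0]['eye']=a[:3]; c=(c[0],a[3:].reshape(3,3))
im=cv2.imread("pics/w14.png"); big=cv2.resize(im[60:370,90:512],None,fx=1.89,fy=1.89,interpolation=2)
from scipy.optimize import least_squares
t=np.linspace(0,2*np.pi,120)
def circ(cx,cy,r,z): return np.array([proj("wrist",[cx+r*np.cos(s),cy+r*np.sin(s),z],c) for s in t])
full=lambda P:(np.array(P)/1.89+[90,60]-.24)
E
python3 - <<'E'
from ov import *
def fit(P,z,r=.023):
  Q=np.array([at("wrist",u,v,z,c)[:2] for u,v in full(P)])
  s=least_squares(lambda p: np.hypot(*(Q-p[:2]).T)-r,Q.mean(0)); return s.x,np.abs(s.fun).max()*1e3
o,e1=fit([(228,392),(388,390),(308,465),(250,443),(367,442)],.12)
b,e2=fit([(706,100),(700,150),(675,195),(640,220),(590,230),(628,33),(672,45)],.12)
print(o,e1,b,e2)
C=(o+b)/2+np.array([[0,-1],[1,0]])@(o-b)/2; C2=(o+b)/2-np.array([[0,-1],[1,0]])@(o-b)/2
for X in (C,C2):
  d=o-X; print("C",X,np.degrees(np.arctan2(d[1],d[0])),np.hypot(*d))
L=[at("wrist",u,v,.012,c)[:2] for u,v in full([(90,188),(256,186)])]; d=L[1]-L[0]; print("tongue edge",np.degrees(np.arctan2(d[1],d[0])))
L=[at("wrist",u,v,.012,c)[:2] for u,v in full([(90,188),(97,255)])]; d=L[1]-L[0]; print("tongue end",np.degrees(np.arctan2(d[1],d[0])),L)
for X,r,z in [(o,.023,.12),(b,.023,.12)]:
  P=((circ(*X,r,z)-[90,60])*1.89).astype(int); cv2.polylines(big,[P],True,(0,255,0),1)
cv2.imwrite("pics/ov1.png",big)
E
```

```text
[ 0.51706938 -0.08524353] 1.0226700827208162 [0.55974725 0.00333647] 0.6981805077276964
C [ 0.58269831 -0.06229246] -160.72477825918173 0.06952631599222393
C [ 0.49411831 -0.0196146 ] -70.7247782591817 0.06952631599222392
tongue edge 19.915998092169197
tongue end -72.37065294756208 [array([ 0.41374328, -0.08324402]), array([ 0.42329772, -0.11331   ])]
```

View pics/ov1.png

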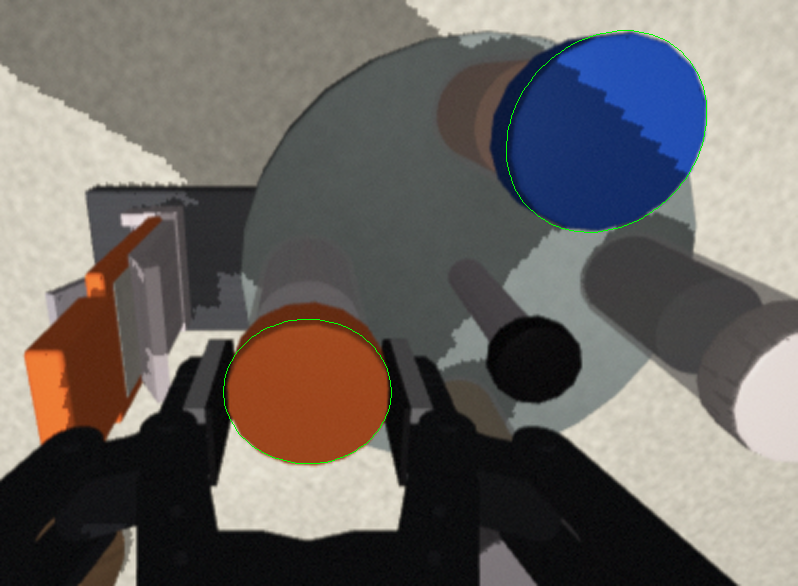

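Request:
{"fn": "move_arm", "kwargs": {"plan": [-1,-0.005,0,0,0,0.002,0,-1,-0.011,0,0,0,0.003,0,-1,-0.011,0,0,0,0.003,0,-1,-0.011,0,0,0,0.003,0,-1,-0.011,0,0,0,0.003,0,-1,-0.011,0,0,0,0.003,0,-1,-0.011,0,0,0,0.003,0,-1,-0.011,0,0,0,0.003,0]}}

```text
clock: 29.15
tcp_pos: [0.5153, -0.0847, 0.1019]
ee_rot: [-1.345, 0.962, -0.963]
force: [1.7, 6.5, 7.0]
grip_width: 0.0437
```

Run:
```python
from h import *
o=ctrl.get_obs()
w=cam("wrist"); im=ctrl.snapshot("wrist"); cv2.imwrite("pics/w14.png",im[:,:,::-1]); crop(im,90,60,512,370,1.89,"pics/w15c.png")
np.save("w14.npy",np.r_[w[0]['eye'],w[1].ravel()])
im=ctrl.snapshot("scene"); cv2.imwrite("pics/s15.png",im[:,:,::-1]); crop(im,150,110,290,260,4,"pics/s15c.png")
Rm=R.from_rotvec(o['ee_rot']).as_matrix(); tcp=o['tcp_pos']; print(tcp,np.degrees(np.arctan2(Rm[1,2],Rm[0,2])),o['force'],o['wrist_torque'],o['grip_width'])
```

```text
[ 0.51526243 -0.0847411   0.10194904] 18.908115662290324 [1.73834222 6.54724759 6.95881548] [ 1.03959744 -0.06741016  0.32076439] 0.04370168350310867
```

View pics/w15c.png

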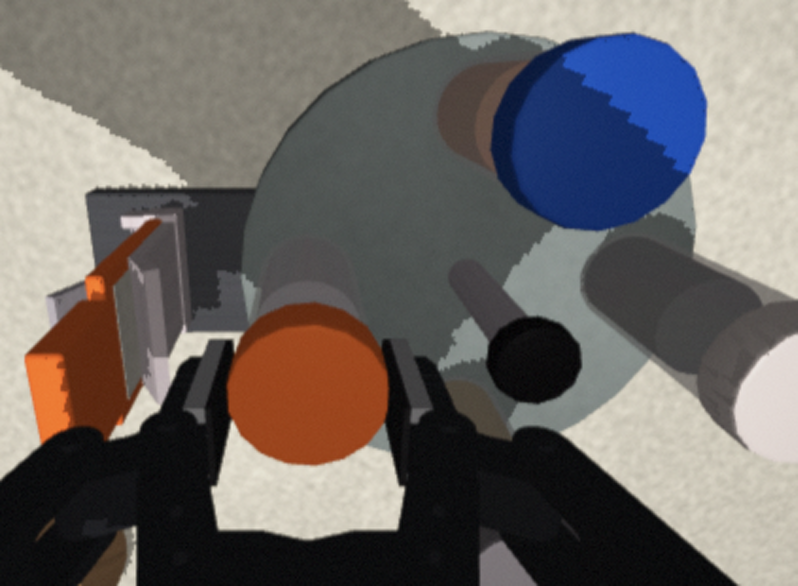

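View pics/s15c.png

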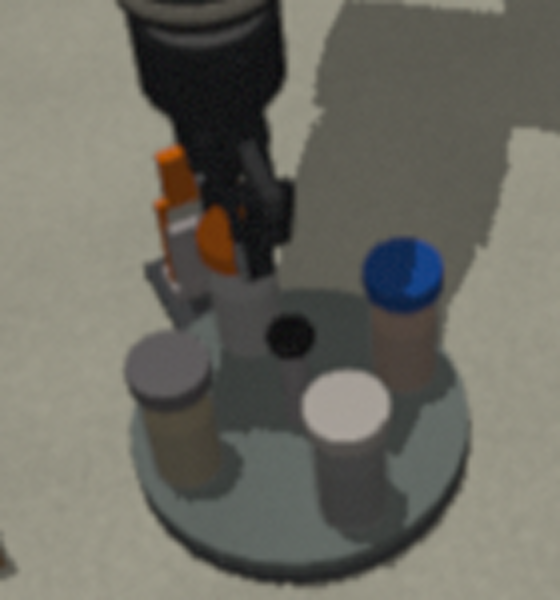

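Run:
```python
from h import *
print(ctrl.finish_job())
```

```text
the job is handed in; nothing more can be done
None
```

I seated the larger orange card in the clip and turned the orange-lidded jar to the front. I handed the job in at about 29 s, with the gripper still holding the orange lid; no verdict was reported.

- **Card:** I took it from the rack by its tab, not the small loose look-alike. I pushed it down until it stopped hard on the ledge: the wrist force rose to 47 N, and the tool was within 0.3 mm of the height I had predicted. I then backed off and let go. Later pictures show the card upright in the clip with the jaw on it.
- **Carousel:** I gripped the orange lid and turned the table about 119° clockwise.
    - Before a last small trim, both the wrist and the fixed scene camera put the jar about 0.6° short of the front.
    - That trim turned the gripper another 0.4°. I did not re-measure the jar afterwards, so I estimate about 0.3° of error remains, close to what I can measure.
- **Checks that disagreed:**
    - The cameras differed by a few millimetres on the carousel's centre, so I judged the angle within each camera's own view.
    - A first attempt to relieve the side load by turning the gripper moved the table slightly the wrong way. I corrected that with a small sideways shift.
    - A side load of about 7 N on the held jar remained at hand-in.
- **Bystanders:** I did not touch the blue card, tape roll, carton or screwdriver.

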